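# Drawplates from the screw rail into the rack by length

### The job

Take every steel drawplate that hangs on the screw rail off its keyhole screw, by lifting it until the round hole is over the screw head and pulling it off forwards, and stand it upright, head up, on the floor of a free bay in the rack row for its length: the short ones in the front row (nearest the robot), the middle ones in the middle row, the long ones in the back row. Leave the brass pan and the round tin where they are.

Things in the scene. Friction and masses are not known exactly. Their poses are not given: they have to be found in the camera images.
- screw_rail: Fixed upright board on a foot, 290 mm wide (its y), 18 mm thick (its x), 125 mm high. Origin: middle of the underside; z up, its front looks to its own -x, towards the robot. The foot is 12 mm high and reaches from x = -30 to +54 mm. Six screws stick out of the front at height 115 mm, y = -117.5, -70.5, -23.5, 23.5, 70.5, 117.5 mm; each holds at most one plate. Pinch a plate just below its head bar, so that it cannot slip through.
- end_screw (a point): Axis of the leftmost screw (y = +117.5 mm) at the board's face. Each screw: shank 8 mm thick standing 16 mm out, then a head 16 mm across, 6 mm thick. A hung plate's shank is at the top of its slot, its mid-plane about 8 mm before the face, its head's top 45 mm above the board. Lifted 22 mm, its round hole is centred on the screw head; 20 mm forward (rail's -x) it is clear.
- plate_rack: Loose wooden rack (3 kg), 166 mm deep (its x), 128 wide (its y), 85 mm high (end cheeks 88). Origin: middle of the underside; z up, front to its own -x, towards the robot. Three grooves (rows), 14 mm wide, 56 mm apart, run along y; a partition parts each into two bays 51 mm long centred at y = -28.5 and +28.5 mm, one plate a bay, lengthwise along y. Fingers must open only part way here.
- front_row (a point): Middle of the floor of the front row, for short plates: x = -56 mm, z = 45 mm in the rack. All plates in their own rows stand with their heads at one level, 150 mm above the bench.
- middle_row (a point): Middle of the floor of the middle row, for middle plates: x = 0, z = 25 mm in the rack.
- back_row (a point): Middle of the floor of the back row, for long plates: x = +56 mm, z = 5 mm in the rack.
- short_plate_a: Short drawplate, flat steel, 105 mm long (z, upright when hung), 40 wide (y), 6 thick (x), about 130 g; may be absent. Others are alike but 105, 125 or 145 mm long. Origin: mid lower edge; z to the head, a bar 12 thick and 7 high at the top. Plain for 44 mm below it: pinch there. Keyhole: slot 12 wide from z = 54 down to a round hole 26 across, centre z = 28 mm.
- short_plate_b: Short drawplate, flat steel, 105 mm long (z, upright when hung), 40 wide (y), 6 thick (x), about 130 g; may be absent. Others are alike but 105, 125 or 145 mm long. Origin: mid lower edge; z to the head, a bar 12 thick and 7 high at the top. Plain for 44 mm below it: pinch there. Keyhole: slot 12 wide from z = 54 down to a round hole 26 across, centre z = 28 mm.
- middle_plate_a: Middle drawplate, flat steel, 125 mm long (z, upright when hung), 40 wide (y), 6 thick (x), about 160 g; may be absent. Others are alike but 105, 125 or 145 mm long. Origin: mid lower edge; z to the head, a bar 12 thick and 7 high at the top. Plain for 44 mm below it: pinch there. Keyhole: slot 12 wide from z = 74 down to a round hole 26 across, centre z = 48 mm.
- middle_plate_b: Middle drawplate, flat steel, 125 mm long (z, upright when hung), 40 wide (y), 6 thick (x), about 160 g; may be absent. Others are alike but 105, 125 or 145 mm long. Origin: mid lower edge; z to the head, a bar 12 thick and 7 high at the top. Plain for 44 mm below it: pinch there. Keyhole: slot 12 wide from z = 74 down to a round hole 26 across, centre z = 48 mm.
- long_plate_a: Long drawplate, flat steel, 145 mm long (z, upright when hung), 40 wide (y), 6 thick (x), about 190 g; may be absent. Others are alike but 105, 125 or 145 mm long. Origin: mid lower edge; z to the head, a bar 12 thick and 7 high at the top. Plain for 44 mm below it: pinch there. Keyhole: slot 12 wide from z = 94 down to a round hole 26 across, centre z = 68 mm.
- long_plate_b: Long drawplate, flat steel, 145 mm long (z, upright when hung), 40 wide (y), 6 thick (x), about 190 g; may be absent. Others are alike but 105, 125 or 145 mm long. Origin: mid lower edge; z to the head, a bar 12 thick and 7 high at the top. Plain for 44 mm below it: pinch there. Keyhole: slot 12 wide from z = 94 down to a round hole 26 across, centre z = 68 mm.
- brass_pan: Bystander: boat-shaped brass pan, 78x144x23 mm, loose. Origin: middle of its underside.
- powder_tin: Bystander: round pale tin, 58 mm across, 18 mm high, loose. Origin: middle of its underside.
Mind the look-alikes: they are no part of the job. What is shaped like the long_plate_b but blue or green is not meant.

How it is judged:
At the end, for the whole second after the job is handed in: Every drawplate present stands in the groove of its own length on that groove's floor (lower edge within 10 mm of the groove's centre line, between the end cheeks, within 8 mm of the floor's height), head up and less than 0.35 rad from upright, at rest, and the rack stands level (x of short_plate_a in the frame of plate_rack between -0.066 and -0.046 m and y of short_plate_a in the frame of plate_rack between -0.05 and 0.05 m and z of short_plate_a in the frame of plate_rack between 0.037 and 0.053 m and angle between each of short_plate_a, short_plate_b, middle_plate_a, middle_plate_b, long_plate_a, long_plate_b's own z axis and vertical below 0.35 rad and linear speed of each of short_plate_a, short_plate_b, middle_plate_a, middle_plate_b, long_plate_a, long_plate_b below 0.03 m/s and x of short_plate_b in the frame of plate_rack between -0.066 and -0.046 m and y of short_plate_b in the frame of plate_rack between -0.05 and 0.05 m and z of short_plate_b in the frame of plate_rack between 0.037 and 0.053 m and x of middle_plate_a in the frame of plate_rack between -0.01 and 0.01 m and y of middle_plate_a in the frame of plate_rack between -0.05 and 0.05 m and z of middle_plate_a in the frame of plate_rack between 0.017 and 0.033 m and x of middle_plate_b in the frame of plate_rack between -0.01 and 0.01 m and y of middle_plate_b in the frame of plate_rack between -0.05 and 0.05 m and z of middle_plate_b in the frame of plate_rack between 0.017 and 0.033 m and x of long_plate_a in the frame of plate_rack between 0.046 and 0.066 m and y of long_plate_a in the frame of plate_rack between -0.05 and 0.05 m and z of long_plate_a in the frame of plate_rack between -0.003 and 0.013 m and x of long_plate_b in the frame of plate_rack between 0.046 and 0.066 m and y of long_plate_b in the frame of plate_rack between -0.05 and 0.05 m and z of long_plate_b in the frame of plate_rack between -0.003 and 0.013 m and angle between plate_rack's own z axis and vertical below 0.05 rad); the robot touches nothing.
It fails at once if the brass pan is pushed more than 30 mm (distance of brass_pan from where it was at the start of the episode above 0.03 m).
It fails at once if the round tin is pushed more than 30 mm (distance of powder_tin from where it was at the start of the episode above 0.03 m).
Of short_plate_a, short_plate_b, middle_plate_a, middle_plate_b, long_plate_a, long_plate_b only 4 to 6 are there at a start; the rules pass over those that are not, and their reading is None.
At some moment in a run one of plate_rack may be knocked a few centimetres aside while the robot is not near it.
Once in a run the grip may slacken for a moment while it holds something.
It also fails if it takes over 210 s, if anything falls off the work surface, if the arm or the gripper's body presses on something with over 40 N, if the wrist force passes 120 N, or if a joint passes its speed limit or range.

### The arm

A 7-joint arm with a two-finger parallel gripper is mounted at the origin on a cart in front of the work surface, level with it; the furniture and walls round the work are solid. World frame = base frame: x ahead of the robot, y to its left, z up, the work surface at z = 0. Lengths are in m, angles in rad, forces in N, time in s.
With the tool pointing down it reaches from about 0.425 to 0.875 m from the base axis. Payload 4.7 kg.
Tool frame: the origin (TCP) lies where the fingers leave the gripper's body, on its centre line; the fingertips stand 70 mm ahead of it and the grasp point (between the pads) lies 51 mm ahead of it; z points along the fingers, y is the line along which they close (so a half turn about z gives the same grasp; the last joint's range is limited). The gripper opens to 87 mm and grips with 3 to 60 N. Pads are 19 mm wide; open, the fingers measure 117 mm over their backs; the gripper's body (75 mm by 190 mm) begins 51 mm behind the grasp point.
Start: joints at [1.352, 0.321, -0.07, 1.45, 0.023, 1.371, -0.057], TCP at [0.15, -0.632, 0.292] pointing down, gripper open.
Joint ranges: [-2.86, 2.86], [-0.3, 2.09], [-1.38, 1.24], [0.06, 2.45], [-1.56, 4.7], [0.09, 2.05], [-2.69, 2.69]. Speed limits (rad/s): [2.57, 2.57, 3.14, 3.14, 3.14, 3.14, 3.14].

### API

Orientations are given as a rotation vector (axis times angle).
In Python, from bench import ctrl gives the robot as it stands.
- The arm moves only by the tool drive_tool, never from a script. Its argument "motion" is a list of rows, each a list of 3 entries, a list of its own where there are three numbers: the shift along the tool's x, y, z in cm, then the turn, a rotation vector about the tool's x, y, z in degrees, then the opening, from -1 (shut) to 1 (fully open). In form: [[[x, y, z], [ax, ay, az], claw], ...]. A call has 1 to 12 rows; each row shifts and turns the commanded pose from where the row before left it, along the tool's axes as they then stand; what a row does not reach is not made up. A row lasts 1/8 s, in which the tool goes at most 62.5 mm and 10.7 degrees, less where a joint would pass 70% of its speed; a pose out of reach is approached as far as the arm can. A call with a gripper value outside its range is refused whole. The fingers move at their own pace and stop on an object; "force" is the grip in N (left out, the last holds). Time passes only in rows, so rows that do not move let the fingers close. It gives the time, the measured TCP pose, the force, the opening and the grip force at its end, in the units of the state.
- ctrl.get_state(): the state, without advancing time (a new reading comes with each control period).
- ctrl.get_image(name): name is "scene" or "top" or "wrist"; returns the picture (400x640x3 uint8, red, green, blue); there is no depth.
- ctrl.calibration(name): a dict with "K" (3x3 intrinsics, pixels), "origin" and "attitude" of the camera in the world; the wrist camera has in their place "tool_from_camera" (4x4, takes a point from camera to tool coordinates, whose origin is the TCP and whose axes are the flange's). Camera axes: x right, y up, looking along -z (the intrinsics and any distortion apply to the point x, -y, -z); pixel columns grow to the right and rows downward; lengths in m; the calibration is good to about 2 mm. A picture is of the moment at which its call begins: read the wrist's pose just before it. calibration takes no time and is no camera call.
- ctrl.close_job(): hands the job in; it is judged then, once.
The state is a dict: "time": time; "joint_positions": joint angles; "qd": joint speeds; "joint_torque": joint torques, N m; "position": TCP position; "tool_rot": TCP orientation; "ft_force": force on the tool from outside, world axes, zero at the start; "torque": the same for the moment, N m; "grip_width": opening from 0.0 (shut) to 1.0 (fully open); "grip_force": force on a finger pad.
Only numpy, scipy, OpenCV 4.12 (cv2) and the standard library are available. Lean on these libraries where they do the work, as an engineer would, in place of code of your own. Each camera call takes 0.05 s, during which the arm holds its last target. There are 200 camera calls.

## Working session

There is one attempt and no reset: what is moved stays moved. The work goes in short steps, Python scripts to look and compute and a tool call to move; the robot and the scene stay as the last step left them, time stands still between calls to the robot, and variables do not carry over. Pictures are saved under pics/ and viewed, at most 14 in all, crops included, and the job is handed in when it is done.

Besides the shell and the picture viewer there is one more tool, called after "Emit:" as name(argument=value, ...) on one line, values as JSON. drive_tool: Moves the arm, as the interface text tells. Its arguments: {"type":"object","properties":{"motion":{"type":"array","items":{"type":"array"}},"force":{"type":"number"}},"required":["motion"]}

```bash
mkdir -p pics; cat > h.py <<'E'
import numpy as np,cv2
from bench import ctrl
from scipy.spatial.transform import Rotation as R
def cam(n,st=None):
    c=ctrl.calibration(n);K=np.array(c['K'])
    if n=='wrist':
        st=st or ctrl.get_state();T=np.eye(4);T[:3,:3]=R.from_rotvec(st['tool_rot']).as_matrix();T[:3,3]=st['position']
        M=T@np.array(c['tool_from_camera']);return K,M[:3,3],M[:3,:3],c
    return K,np.array(c['origin']),att(c['attitude']),c
def att(a):
    a=np.array(a);return a if a.shape==(3,3) else R.from_rotvec(a).as_matrix()
def ray(n,uv,st=None):
    K,o,A,c=cam(n,st);d=c.get('distortion',None)
    p=cv2.undistortPoints(np.array([[uv]],float),K,None if d is None else np.array(d))[0,0]
    v=A@np.array([p[0],-p[1],-1]);return o,v/np.linalg.norm(v)
def onz(n,uv,z,st=None):
    o,v=ray(n,uv,st);return o+v*(z-o[2])/v[2]
def pix(n,P,st=None):
    K,o,A,c=cam(n,st);q=A.T@(np.array(P)-o);q=np.array([q[0],-q[1],-q[2]]);d=c.get('distortion',None)
    return cv2.projectPoints(q[None],np.zeros(3),np.zeros(3),K,None if d is None else np.array(d))[0][0,0]
def snap(n,name):
    im=ctrl.get_image(n);cv2.imwrite(f'pics/{name}.png',im[...,::-1]);return im
E
python3 - <<'E'
from h import *
for n in('scene','top','wrist'):print(n,ctrl.calibration(n))
print(ctrl.get_state())
snap('scene','s0');snap('top','t0')
E
```

```text
scene {'K': array([[450.03169131,   0.        , 324.47039092],
       [  0.        , 450.03169131, 203.42098442],
       [  0.        ,   0.        ,   1.        ]]), 'origin': array([-0.06042331,  0.32176549,  0.66015179]), 'attitude': array([ 0.50224906, -1.02194166, -2.0830774 ])}
top {'K': array([[385.34510386,   0.        , 315.08936944],
       [  0.        , 385.34510386, 203.01281808],
       [  0.        ,   0.        ,   1.        ]]), 'origin': array([ 0.36304078, -0.18166275,  1.00861094]), 'attitude': array([ 0.14585785, -0.14251115, -1.58725954])}
wrist {'K': array([[320.0634903 ,   0.        , 315.63640505],
       [  0.        , 320.0634903 , 198.33341549],
       [  0.        ,   0.        ,   1.        ]]), 'tool_from_camera': array([[ 4.02987780e-05,  9.54194920e-01,  2.99185651e-01,
         8.27107036e-02],
       [ 9.99999696e-01, -2.71419902e-04,  7.30946573e-04,
         6.11512666e-04],
       [ 7.78670446e-04,  2.99185530e-01, -9.54194641e-01,
        -9.13978576e-02],
       [ 0.00000000e+00,  0.00000000e+00,  0.00000000e+00,
         1.00000000e+00]])}
{'time': 0.0, 'joint_positions': array([ 1.35211016,  0.3218382 , -0.07005691,  1.45167974,  0.02261798,
        1.37079419, -0.05689082]), 'qd': array([-0.00220072, -0.00126703, -0.00225652,  0.00119577, -0.00022321,
       -0.00060729, -0.00022563]), 'joint_torque': array([-5.73328562e-04, -4.91291463e+01, -4.04273076e-01, -3.12535286e+01,
       -6.39813929e-02,  4.36455267e-02,  1.65322999e-04]), 'position': array([ 0.14978738, -0.63207301,  0.29114893]), 'tool_rot': array([-3.11844474e+00, -3.64640329e-01,  5.46215396e-04]), 'ft_force': array([-0.27426604,  0.43643148,  0.07589142]), 'torque': array([-0.0228763 ,  0.00793488, -0.01862894]), 'grip_force': 0.0, 'grip_width': 1.0033355257877592}
```

View pics/s0.png

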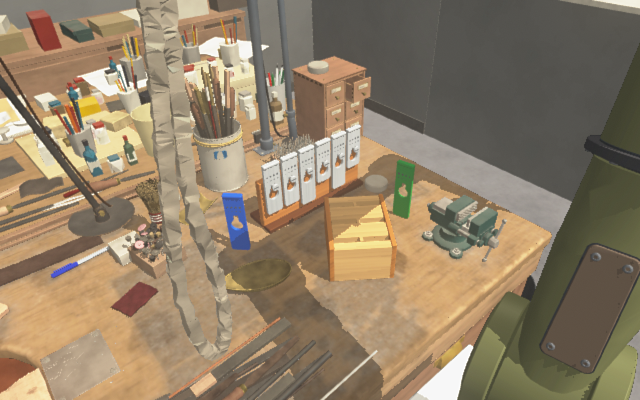

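View pics/t0.png

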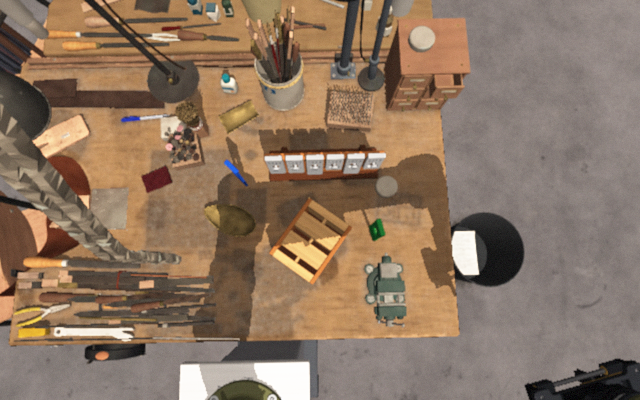

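The scene picture shows six steel plates on the rail at (270..355, 150..190), the rack at (360,235), the pan at (257,275) and the tin at (375,183). Candidates for plates: steel ones on the rail (yes); blue (235,220) and green (403,190), which are look-alikes (no). Close crops next.

```bash
python3 - <<'E'
import cv2
s=cv2.imread('pics/s0.png')[115:285,225:415];t=cv2.imread('pics/t0.png')[140:290,250:400]
cv2.imwrite('pics/sc.png',cv2.resize(s,None,fx=3.5,fy=3.5,interpolation=cv2.INTER_CUBIC));cv2.imwrite('pics/tc.png',cv2.resize(t,None,fx=4,fy=4,interpolation=cv2.INTER_CUBIC))
E
```

```text
(no output)
```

View pics/sc.png

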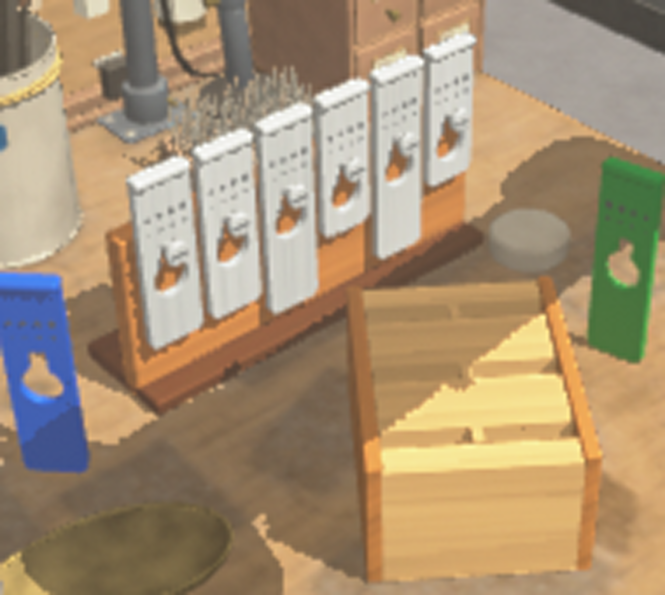

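View pics/tc.png

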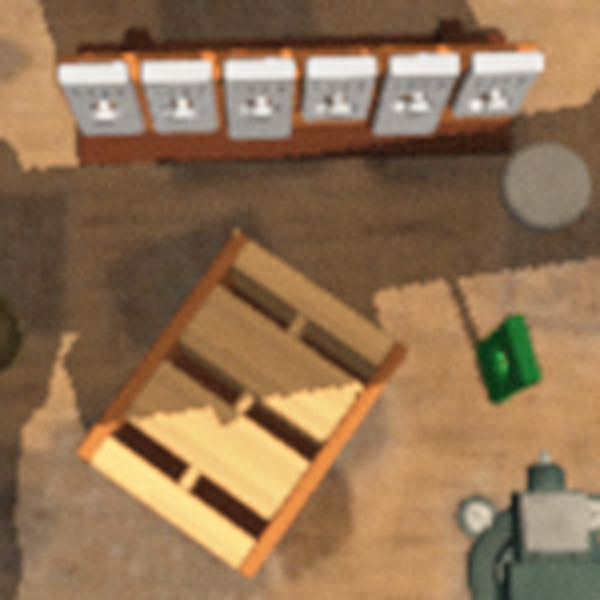

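Close crops: plates left to right are middle, middle, long, short, long, short. Rack cheek-top corners in the top crop: back-left (237,235), back-right (405,348), front-right (248,572), front-left (82,452).

```bash
python3 - <<'E'
from h import *
c=lambda u,v:(250+(u)/4-.4,140+(v)/4-.4)
q=[onz('top',c(*p),.088) for p in[(237,233),(406,348),(248,574),(80,452)]]
for p in q:print(p.round(4))
print('rack ctr',np.mean(q,0),'yaw',[np.degrees(np.arctan2(*(a-b)[1::-1])) for a,b in((q[0],q[3]),(q[1],q[2]))],[np.linalg.norm(a-b) for a,b in((q[0],q[3]),(q[1],q[2]),(q[0],q[1]))])
# head top back edges corners z=.170
for p in[(58,66),(127,64),(141,63),(210,62),(224,60),(294,58),(306,57),(377,56),(389,56),(459,54),(472,53),(543,52)]:print(onz('top',c(*p),.170)[:2].round(4))
print('pole',onz('top',(343,72),0),'pan',onz('top',(230,218),0),'tin',onz('top',(387,187),.018),'blue',onz('top',(235,172),.1))
E
```

```text
[ 0.5466 -0.1666  0.088 ]
[ 0.474  -0.2668  0.088 ]
[ 0.3432 -0.1693  0.088 ]
[ 0.4162 -0.071   0.088 ]
rack ctr [ 0.44500033 -0.16842314  0.088     ] yaw [np.float64(-36.218326018676784), np.float64(-36.65987861494246)] [np.float64(0.16173119533035946), np.float64(0.16314715122138077), np.float64(0.12371485808874032)]
[ 0.6289 -0.0683]
[ 0.6292 -0.1074]
[ 0.6296 -0.1153]
[ 0.6293 -0.1544]
[ 0.6304 -0.1624]
[ 0.6306 -0.202 ]
[ 0.6311 -0.2088]
[ 0.6308 -0.2491]
[ 0.6306 -0.2559]
[ 0.6309 -0.2955]
[ 0.6314 -0.3029]
[ 0.6311 -0.3432]
pole [ 0.92638395 -0.26865782  0.        ] pan [0.51438748 0.04439228 0.        ] tin [ 0.58523363 -0.37166025  0.018     ] blue [0.61235615 0.01197034 0.1       ]
```

```bash
cat >> h.py <<'E'
def plan(x,y,z,yaw,pr=True):
    """delta from now to grasp point (x,y,z), tool down with tool y at azimuth yaw (deg)"""
    st=ctrl.get_state();A=R.from_rotvec(st['tool_rot']);a=np.radians(yaw)
    B=R.from_matrix(np.array([[-np.sin(a),np.cos(a),0],[np.cos(a),np.sin(a),0],[0,0,-1]]).T)
    dr=(A.inv()*B).as_rotvec(degrees=True);g=np.array([x,y,z+.051])
    dt=B.inv().apply(g-np.array(st['position']))*100
    print('t',round(st['time'],2),'turn',dr.round(2),'then shift cm',dt.round(2),'| TCP',np.round(st['position'],4),'w',round(st['grip_width'],3),'gf',round(st['grip_force'],1),'F',np.round(st['ft_force'],1))
E
python3 - <<'E'
from h import *
plan(.595,-.276,.31,.5)
E
```

```text
t 0.1 turn [-9.000e-02 -6.000e-02 -7.716e+01] then shift cm [35.22 44.82 -6.97] | TCP [ 0.1499 -0.6321  0.2913] w 1.0 gf 0.0 F [-0.   0.8 -0.1]
```

Emit:
drive_tool(motion=[[[0,0,-3.5],[0,0,-9.6],-0.2],[[0,0,-3.5],[0,0,-9.6],-0.2],[[0,0,0],[0,0,-9.7],-0.2],[[0,0,0],[0,0,-9.7],-0.2],[[0,0,0],[0,0,-9.7],-0.2],[[0,0,0],[0,0,-9.7],-0.2],[[0,0,0],[0,0,-9.6],-0.2],[[0,0,0],[0,0,-9.6],-0.2],[[3.5,4.5,0],[0,0,0],-0.2],[[3.5,4.5,0],[0,0,0],-0.2],[[3.5,4.5,0],[0,0,0],-0.2],[[3.5,4.5,0],[0,0,0],-0.2]], force=50)

```text
time: 1.6
position: [0.3297, -0.4894, 0.3619]
tool_rot: [-2.211, -2.231, 0.0]
ft_force: [1.1, -1.3, -0.6]
grip_width: 0.4
grip_force: 0.0
```

Emit:
drive_tool(motion=[[[3.5,4.5,0],[0,0,0],-0.2],[[3.5,4.5,0],[0,0,0],-0.2],[[3.5,4.5,0],[0,0,0],-0.2],[[3.5,4.5,0],[0,0,0],-0.2],[[3.5,4.5,0],[0,0,0],-0.2],[[3.7,4.3,0],[0,0,0],-0.2],[[0,0,0],[0,0,0],-0.2],[[0,0,0],[0,0,0],-0.2]])

```text
time: 2.6
position: [0.5943, -0.2767, 0.3616]
tool_rot: [-2.21, -2.231, 0.002]
ft_force: [-0.0, -0.1, 0.5]
grip_width: 0.4
grip_force: 0.0
```

```bash
python3 - <<'E'
from h import *
plan(.625,-.276,.18,.5)
st=ctrl.get_state();print(st['joint_positions'].round(2))
snap('wrist','w1')
print([pix('wrist',(.625,y,.17),st).round() for y in(-.276,-.229,-.182,-.135)])
E
```

```text
t 2.6 turn [-0.09  0.02  0.05] then shift cm [ 0.04  3.07 13.06] | TCP [ 0.5943 -0.2767  0.3616] w 0.4 gf 0.0 F [-0.  -0.1  0.5]
[ 0.8   0.36 -0.55  1.31  0.19  1.52  0.28]
[array([349., 191.]), array([351., 140.]), array([354.,  83.]), array([356.,  19.])]
```

View pics/w1.png

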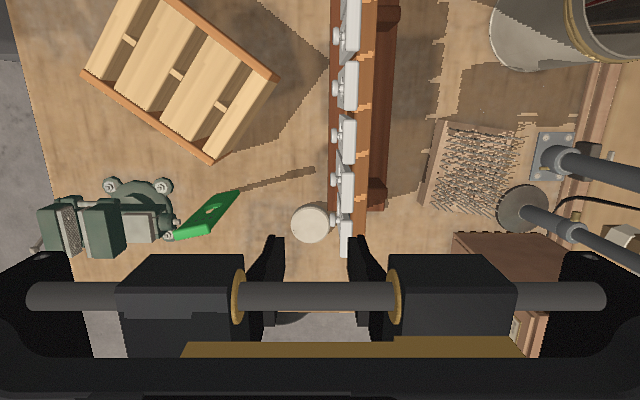

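The wrist view shows plate 5 (long) with its head at (345,190), as predicted within 2 px; the rack's corners are at about (82,73), (213,163), (280,78). Descending on plate 5.

Emit:
drive_tool(motion=[[[0,3.0,0],[0,0,0],-0.2],[[0,0,4],[0,0,0],-0.2],[[0,0,4],[0,0,0],-0.2],[[0,0,4],[0,0,0],-0.2],[[0,0,2],[0,0,0],-0.2],[[0,0,2],[0,0,0],-0.2],[[0,0,0],[0,0,0],-0.2],[[0,0,0],[0,0,0],-0.2]])

```text
time: 3.65
position: [0.6253, -0.2762, 0.2037]
tool_rot: [2.21, 2.23, 0.001]
ft_force: [0.3, 0.6, 0.3]
grip_width: 0.399
grip_force: 0.0
```

```bash
python3 - <<'E'
from h import *
plan(.625,-.276,.15,.5)
st=ctrl.get_state();snap('wrist','w2')
q=dict(position=[.5943,-.2767,.3616],tool_rot=[-2.21,-2.231,.002])
print([onz('wrist',p,.088,q)[:2].round(4) for p in((82,73),(213,163),(280,78))])
E
```

```text
t 3.65 turn [0.12 0.05 0.03] then shift cm [ 0.02 -0.03  0.27] | TCP [ 0.6253 -0.2762  0.2037] w 0.399 gf 0.0 F [0.3 0.6 0.3]
[array([ 0.3438, -0.1713]), array([ 0.4752, -0.2672]), array([ 0.5549, -0.1743])]
```

View pics/w2.png

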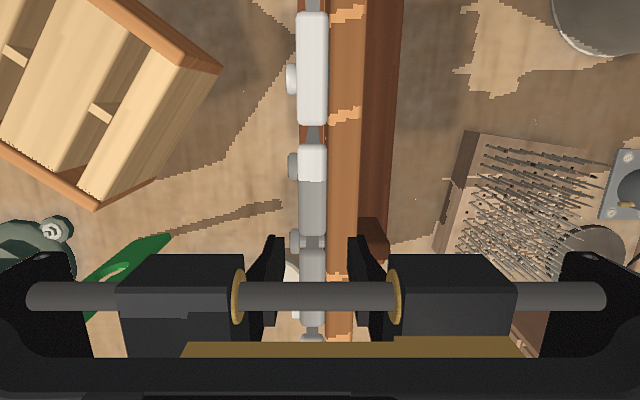

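Plate 5's neighbours are at col ~311, and the gripped plate sits centred between the fingers (280..353). Closing, lifting 22 mm, and pulling forward.

Emit:
drive_tool(motion=[[[0,0,0.3],[0,0,0],-0.2],[[0,0,0],[0,0,0],-1],[[0,0,0],[0,0,0],-1],[[0,0,0],[0,0,0],-1],[[0,0,0],[0,0,0],-1],[[0,0,0],[0,0,0],-1]], force=50)

```text
time: 4.45
position: [0.6245, -0.276, 0.1993]
tool_rot: [-2.211, -2.232, 0.0]
ft_force: [0.2, 0.4, 0.7]
grip_width: 0.125
grip_force: 50.0
```

Emit:
drive_tool(motion=[[[0,0,-0.8],[0,0,0],-1],[[0,0,-0.8],[0,0,0],-1],[[0,0,-0.7],[0,0,0],-1],[[0,0,0],[0,0,0],-1],[[0,0,0],[0,0,0],-1]])

```text
time: 5.08
position: [0.6245, -0.276, 0.2221]
tool_rot: [-2.211, -2.232, 0.0]
ft_force: [-0.4, -0.2, -2.6]
grip_width: 0.121
grip_force: 50.0
```

Emit:
drive_tool(motion=[[[0,-1,0],[0,0,0],-1],[[0,-1,0],[0,0,0],-1],[[0,-1,0],[0,0,0],-1],[[0,-1,-2],[0,0,0],-1],[[0,0,-5],[0,0,0],-1],[[0,0,-5],[0,0,0],-1],[[0,0,0],[0,0,0],-1],[[0,0,0],[0,0,0],-1]])

```text
time: 6.08
position: [0.5842, -0.2763, 0.3428]
tool_rot: [2.211, 2.231, -0.0]
ft_force: [-0.4, -0.4, -1.8]
grip_width: 0.127
grip_force: 50.0
```

```bash
python3 - <<'E'
from h import *
snap('scene','s3');snap('top','t3')
s=cv2.imread('pics/s3.png')[90:290,225:415];t=cv2.imread('pics/t3.png')[140:290,250:400]
cv2.imwrite('pics/c3.png',np.hstack([cv2.resize(s,(400,420),interpolation=2),cv2.resize(t,(400,420),interpolation=2)]))
plan(.59,-.276,.30,.5)
E
```

```text
t 6.17 turn [-0.14 -0.05  0.04] then shift cm [ 0.02  0.62 -1.02] | TCP [ 0.5838 -0.2763  0.3408] w 0.123 gf 50.0 F [-0.1 -0.5 -1.9]
```

View pics/c3.png

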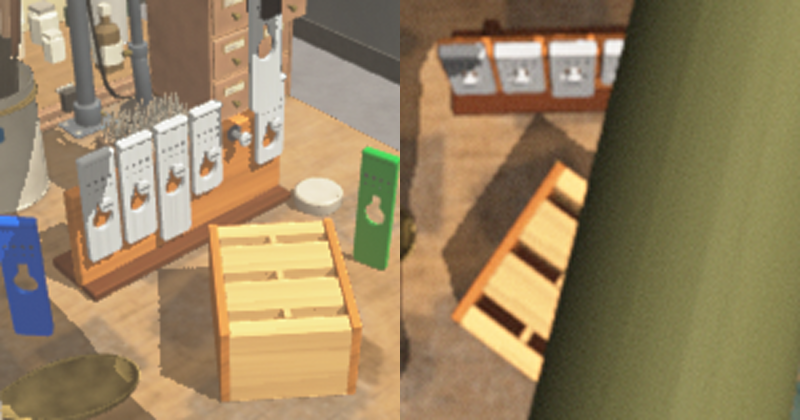

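The plate is off its screw and hangs upright in the gripper; the rack looks unmoved. Moving over the back row.

```bash
python3 - <<'E'
from h import *
plan(.473,-.2246,.29,-36.4)
E
```

```text
t 6.17 turn [-0.15 -0.   36.94] then shift cm [ -2.41 -11.98  -0.02] | TCP [ 0.5838 -0.2763  0.3408] w 0.123 gf 50.0 F [-0.1 -0.5 -1.9]
```

Emit:
drive_tool(motion=[[[0,0,0],[0,0,9.2],-1],[[0,0,0],[0,0,9.2],-1],[[0,0,0],[0,0,9.2],-1],[[0,0,0],[0,0,9.3],-1],[[-0.8,-4,0],[0,0,0],-1],[[-0.8,-4,0],[0,0,0],-1],[[-0.8,-4,0],[0,0,0],-1],[[0,0,0],[0,0,0],-1],[[0,0,0],[0,0,0],-1]])

```text
time: 7.3
position: [0.4737, -0.2248, 0.3417]
tool_rot: [-2.804, -1.417, 0.001]
ft_force: [0.4, -0.7, -1.9]
grip_width: 0.123
grip_force: 50.0
```

```bash
python3 - <<'E'
from h import *
plan(.473,-.2246,.29,-36.4)
st=ctrl.get_state();print(list(st['position']),list(st['tool_rot']))
snap('wrist','w4')
a=np.radians(-36.4);X=np.array([np.cos(a),np.sin(a),0]);Y=np.array([-np.sin(a),np.cos(a),0]);c=np.array([.445,-.1685,0])
for x,y in((-.083,.064),(.083,.064),(-.083,-.064),(.083,-.064)):print(x,y,pix('wrist',c+x*X+y*Y+[0,0,.088],st).round(1))
E
```

```text
t 7.3 turn [-0.02  0.02  0.02] then shift cm [-0.02 -0.07  0.07] | TCP [ 0.4737 -0.2248  0.3417] w 0.123 gf 50.0 F [ 0.4 -0.7 -1.9]
[np.float64(0.47366887504236593), np.float64(-0.2248000242140169), np.float64(0.3416810044091223)] [np.float64(-2.8036897931483122), np.float64(-1.4168735270666908), np.float64(0.0007062281481387733)]
-0.083 0.064 [178.7  87.7]
0.083 0.064 [341.5  87.8]
-0.083 -0.064 [193.  206.5]
0.083 -0.064 [338.7 206.7]
```

View pics/w4.png

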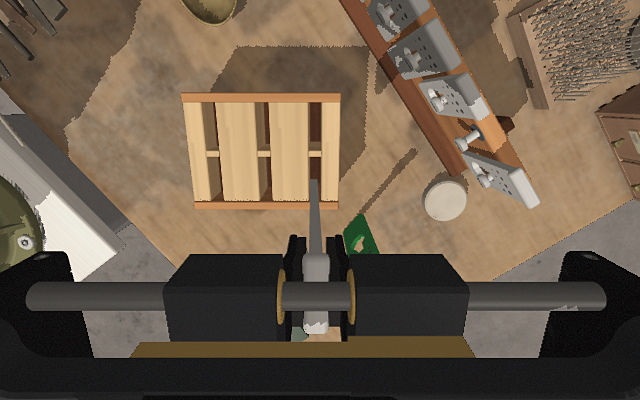

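The wrist view shows the rack from above, axis-aligned: cheeks at rows ~97 and ~206, back groove at cols ~309-321, held plate at col ~315, lined up with it. Measuring the edges numerically.

```bash
cat >> h.py <<'E'
def rackpts(yaw,c):
    a=np.radians(yaw);X=np.array([np.cos(a),np.sin(a),0]);Y=np.array([-np.sin(a),np.cos(a),0]);c=np.array([*c,0.])
    return lambda x,y,z:c+x*X+y*Y+np.array([0,0,z])
E
python3 - <<'E'
from h import *
q=dict(position=[0.473669,-0.2248,0.341681],tool_rot=[-2.80369,-1.416874,0.000706])
P=rackpts(-36.4,(.445,-.1685));im=cv2.imread('pics/w4.png').astype(int)
hsv=cv2.cvtColor(im.astype(np.uint8),cv2.COLOR_BGR2HSV)
for c in(210,240,290):print('col',c,[(r,*hsv[r,c]) for r in list(range(88,106,1))+list(range(198,214))])
for r in(120,135,170):print('row',r,[(c,im[r,c,1]) for c in range(180,345)])
for y in(.0,.0285):
  print([(x,pix('wrist',P(x,y,.085),q).round(1)) for x in(-.083,-.063,-.049,-.007,.007,.049,.063,.083)])
E
```

```text
col 210 [(88, np.uint8(16), np.uint8(96), np.uint8(141)), (89, np.uint8(14), np.uint8(95), np.uint8(102)), (90, np.uint8(15), np.uint8(90), np.uint8(144)), (91, np.uint8(15), np.uint8(94), np.uint8(87)), (92, np.uint8(13), np.uint8(134), np.uint8(99)), (93, np.uint8(13), np.uint8(147), np.uint8(172)), (94, np.uint8(14), np.uint8(137), np.uint8(205)), (95, np.uint8(14), np.uint8(138), np.uint8(196)), (96, np.uint8(14), np.uint8(139), np.uint8(196)), (97, np.uint8(14), np.uint8(137), np.uint8(198)), (98, np.uint8(14), np.uint8(137), np.uint8(198)), (99, np.uint8(14), np.uint8(137), np.uint8(197)), (100, np.uint8(14), np.uint8(140), np.uint8(199)), (101, np.uint8(14), np.uint8(139), np.uint8(193)), (102, np.uint8(15), np.uint8(130), np.uint8(124)), (103, np.uint8(16), np.uint8(110), np.uint8(121)), (104, np.uint8(15), np.uint8(111), np.uint8(124)), (105, np.uint8(17), np.uint8(111), np.uint8(122)), (198, np.uint8(17), np.uint8(103), np.uint8(196)), (199, np.uint8(17), np.uint8(107), np.uint8(179)), (200, np.uint8(16), np.uint8(115), np.uint8(157)), (201, np.uint8(12), np.uint8(166), np.
[... 14670 characters left out ...]
t64(192)), (337, np.int64(194)), (338, np.int64(172)), (339, np.int64(94)), (340, np.int64(79)), (341, np.int64(83)), (342, np.int64(86)), (343, np.int64(87)), (344, np.int64(87))]
[(-0.083, array([187.3, 150. ])), (-0.063, array([205.7, 150. ])), (-0.049, array([218.5, 150. ])), (-0.007, array([257.1, 150. ])), (0.007, array([270., 150.])), (0.049, array([308.6, 150.1])), (0.063, array([321.4, 150.1])), (0.083, array([339.8, 150.1]))]
[(-0.083, array([184.1, 123.2])), (-0.063, array([202.9, 123.2])), (-0.049, array([216.1, 123.2])), (-0.007, array([255.7, 123.2])), (0.007, array([268.8, 123.2])), (0.049, array([308.4, 123.2])), (0.063, array([321.6, 123.2])), (0.083, array([340.4, 123.3]))]
```

```bash
cat >> h.py <<'E'
ROW=dict(f=-.056,m=0,b=.056)
def bay(row,side,z,c,yaw,pr=True):
    p=rackpts(yaw,c)(ROW[row],.0285*side,z);print('bay',p.round(4));plan(*p,yaw)
E
python3 - <<'E'
from h import *
bay('b',-1,.129,(.4425,-.171),-36.4)
E
```

```text
bay [ 0.4707 -0.2272  0.129 ]
t 7.35 turn [-0.03 -0.01  0.03] then shift cm [-0.38 -0.14 16.17] | TCP [ 0.474  -0.2249  0.3417] w 0.127 gf 50.0 F [ 0.3 -0.4 -2. ]
```

Emit:
drive_tool(motion=[[[-0.4,-0.1,0],[0,0,0],-1],[[0,0,3],[0,0,0],-1],[[0,0,3],[0,0,0],-1],[[0,0,3],[0,0,0],-1],[[0,0,2],[0,0,0],-1],[[0,0,2],[0,0,0],-1],[[0,0,0],[0,0,0],-1],[[0,0,0],[0,0,0],-1]])

```text
time: 8.35
position: [0.4711, -0.2275, 0.2129]
tool_rot: [2.803, 1.417, 0.001]
ft_force: [-0.1, 1.1, -1.9]
grip_width: 0.128
grip_force: 50.0
```

Emit:
drive_tool(motion=[[[0,0,1],[0,0,0],-1],[[0,0,1],[0,0,0],-1],[[0,0,0.6],[0,0,0],-1],[[0,0,0.5],[0,0,0],-1],[[0,0,0],[0,0,0],-1],[[0,0,0],[0,0,0],-1]])

```text
time: 9.1
position: [0.4708, -0.2272, 0.1815]
tool_rot: [2.803, 1.417, 0.0]
ft_force: [-0.1, -0.2, -2.6]
grip_width: 0.124
grip_force: 50.0
```

Emit:
drive_tool(motion=[[[0,0,0.2],[0,0,0],-1],[[0,0,0],[0,0,0],-1],[[0,0,0],[0,0,0],-0.3],[[0,0,0],[0,0,0],-0.3],[[0,0,0],[0,0,0],-0.3],[[0,0,-2],[0,0,0],-0.3],[[0,0,-3],[0,0,0],-0.3],[[0,0,-5],[0,0,0],-0.3],[[0,0,-5],[0,0,0],-0.3],[[0,0,0],[0,0,0],-0.3]])

```text
time: 10.35
position: [0.4725, -0.2277, 0.3339]
tool_rot: [2.797, 1.414, 0.007]
ft_force: [-0.2, 0.4, -0.9]
grip_width: 0.349
grip_force: 0.0
```

```bash
python3 - <<'E'
from h import *
snap('wrist','w5');snap('scene','s5')
s=cv2.imread('pics/s5.png')[110:290,240:400];w=cv2.imread('pics/w5.png')
cv2.imwrite('pics/c5.png',np.hstack([cv2.resize(s,(373,420),interpolation=2),cv2.resize(w[0:400:,130:530],(420,420))]))
plan(.594,-.182,.25,.5)
E
```

```text
t 10.45 turn [ 4.000e-02  3.000e-02 -3.686e+01] then shift cm [ 4.41 12.38  2.84] | TCP [ 0.4706 -0.2272  0.3294] w 0.351 gf 0.0 F [-1.2  0.4 -0.3]
```

View pics/c5.png

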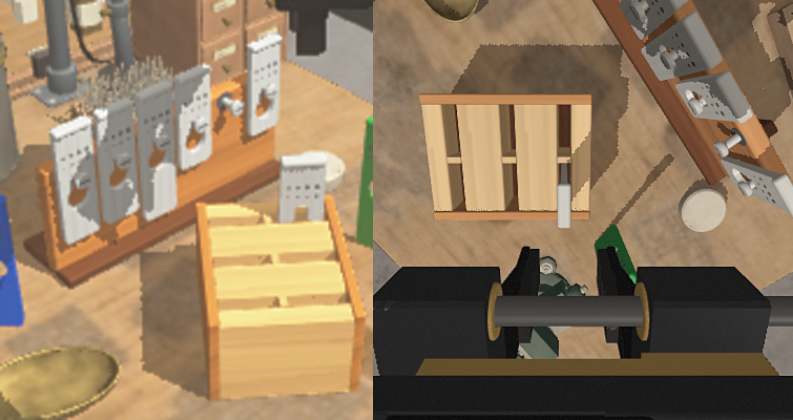

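Long plate stands in the back right bay with its head visible at (300,165) in the left half. Next: plate 3 (long).

Emit:
drive_tool(motion=[[[0,0,0],[0,0,-9.2],-0.2],[[0,0,0],[0,0,-9.2],-0.2],[[0,0,0],[0,0,-9.2],-0.2],[[0,0,0],[0,0,-9.3],-0.2],[[1.5,5.1,0],[0,0,0],-0.2],[[1.5,5.1,0],[0,0,0],-0.2],[[1.4,5.2,0],[0,0,0],-0.2],[[0,0,4],[0,0,0],-0.2],[[0,0,4],[0,0,0],-0.2],[[0,0,2.5],[0,0,0],-0.2],[[0,0,0],[0,0,0],-0.2],[[0,0,0],[0,0,0],-0.2]])

```text
time: 11.95
position: [0.6243, -0.1817, 0.2245]
tool_rot: [-2.211, -2.232, -0.0]
ft_force: [0.1, 0.1, -0.8]
grip_width: 0.401
grip_force: 0.0
```

```bash
python3 - <<'E'
from h import *
plan(.624,-.182,.149,.5)
st=ctrl.get_state()
im=snap('wrist','w6');h=cv2.cvtColor(im,cv2.COLOR_RGB2HSV)
# neighbour plate 2 (y=-.135) head: bright low-sat
print(pix('wrist',(.624,-.135,.17),st).round(),[pix('wrist',(.624+d,-.155,.17),st).round(1) for d in(-.006,.006)])
for r in (30,60,90,120,150,180):
    c=np.where((h[r,260:380,1]<35)&(h[r,260:380,2]>60))[0]+260;print(r,c.min() if len(c) else None,c.max() if len(c) else None)
E
```

```text
t 11.95 turn [ 0.   -0.01  0.05] then shift cm [-0.03 -0.03  2.45] | TCP [ 0.6243 -0.1817  0.2245] w 0.401 gf 0.0 F [ 0.1  0.1 -0.8]
[315. 177.] [array([302.7, 217.3]), array([327.4, 217.5])]
30 301 326
60 301 327
90 290 327
120 302 325
150 292 326
180 302 325
```

Aligned (bars at cols 301-327 as predicted). Descend, grip, lift.

Emit:
drive_tool(motion=[[[0,0,1.5],[0,0,0],-0.2],[[0,0,1],[0,0,0],-0.2],[[0,0,0],[0,0,0],-0.2],[[0,0,0],[0,0,0],-1],[[0,0,0],[0,0,0],-1],[[0,0,0],[0,0,0],-1],[[0,0,0],[0,0,0],-1],[[0,0,0],[0,0,0],-1]])

```text
time: 13.0
position: [0.6242, -0.1817, 0.1995]
tool_rot: [2.211, 2.232, -0.0]
ft_force: [-0.1, 0.3, 1.1]
grip_width: 0.125
grip_force: 50.0
```

Emit:
drive_tool(motion=[[[0,0,-0.8],[0,0,0],-1],[[0,0,-0.8],[0,0,0],-1],[[0,0,-0.7],[0,0,0],-1],[[0,0,0],[0,0,0],-1],[[0,0,0],[0,0,0],-1],[[0,-1,0],[0,0,0],-1],[[0,-1,0],[0,0,0],-1],[[0,-1,0],[0,0,0],-1],[[0,-1,-2],[0,0,0],-1],[[0,0,-5],[0,0,0],-1],[[0,0,-5],[0,0,0],-1],[[0,0,0],[0,0,0],-1]])

```text
time: 14.5
position: [0.5859, -0.182, 0.3492]
tool_rot: [2.204, 2.225, 0.007]
ft_force: [0.6, -0.4, -2.5]
grip_width: 0.123
grip_force: 50.0
```

```bash
python3 - <<'E'
from h import *
bay('b',1,.29,(.4425,-.171),-36.4)
E
```

```text
bay [ 0.5045 -0.1813  0.29  ]
t 14.5 turn [6.500e-01 3.000e-02 3.695e+01] then shift cm [-4.77 -6.59  0.82] | TCP [ 0.5859 -0.182   0.3492] w 0.123 gf 50.0 F [ 0.6 -0.4 -2.5]
```

Emit:
drive_tool(motion=[[[0,0,0],[0,0,9.2],-1],[[0,0,0],[0,0,9.2],-1],[[0,0,0],[0,0,9.2],-1],[[0,0,0],[0,0,9.3],-1],[[-2.3,-3.2,0],[0,0,0],-1],[[-2.3,-3.2,0],[0,0,0],-1],[[0,0,0],[0,0,0],-1],[[0,0,0],[0,0,0],-1],[[0,0,0],[0,0,0],-1]])

```text
time: 15.62
position: [0.506, -0.1809, 0.3422]
tool_rot: [-2.803, -1.418, -0.001]
ft_force: [1.3, 0.3, -1.9]
grip_width: 0.123
grip_force: 50.0
```

```bash
cat > rk.py <<'E'
# measure rack pose from a wrist view with tool yaw near rack yaw: compare edges with prediction
from h import *
import sys
def edges(c,yaw,tag,ys=(.04,.018),rows=('front','back')):
    st=ctrl.get_state();im=snap('wrist',tag);h=cv2.cvtColor(im,cv2.COLOR_RGB2HSV).astype(int);P=rackpts(yaw,c);dx=[]
    g=cv2.GaussianBlur(im,(3,3),0).astype(float)[...,1]
    for y in ys:
        for x in(-.083,-.063,-.049,-.007,.007,.049,.063,.083):
            u,v=pix('wrist',P(x,y,.085),st);s=(pix('wrist',P(x+.01,y,.085),st)-(u,v))[0]/10
            if not(5<v<235 and 12<u<628):continue
            d=np.abs(np.diff(g[int(round(v)),int(u)-8:int(u)+9]));k=d.argmax()
            dx.append((int(x*1e3),round((int(u)-8+k+.5-u)/s,1),int(d[k])))
    print('x offsets mm',dx)
    for y in(.064,-.064):
        o=[]
        for x in(-.03,.03):
            u,v=pix('wrist',P(x,y,.088),st);s=(pix('wrist',P(x,y+.01,.088),st)-(u,v))[1]/10
            if not 12<v<225:continue
            S=h[int(v)-10:int(v)+11,int(round(u)),1];m=np.where(S>128)[0]
            if len(m):o.append((round((int(v)-10+m.min()-.5-v)/s,1),round((int(v)-10+m.max()+.5-v)/s,1)))
        print('y',y,'offset mm (upper,lower edge of cheek)',o)
E
python3 - <<'E'
from rk import *
edges((.4425,-.171),-36.4,'w7')
bay('b',1,.129,(.4425,-.171),-36.4)
E
```

```text
x offsets mm [(-83, np.float64(1.8), 30), (-63, np.float64(0.6), 34), (-49, np.float64(1.0), 76), (-7, np.float64(-0.1), 40), (7, np.float64(0.3), 73), (49, np.float64(-0.7), 38), (63, np.float64(-0.3), 58), (83, np.float64(-0.4), 47), (-83, np.float64(1.5), 29), (-63, np.float64(0.7), 34), (-49, np.float64(1.3), 61), (-7, np.float64(-0.1), 42), (7, np.float64(0.6), 55), (49, np.float64(-0.9), 37), (63, np.float64(-0.2), 48), (83, np.float64(-1.0), 17)]
y 0.064 offset mm (upper,lower edge of cheek) [(np.float64(8.9), np.float64(-9.1)), (np.float64(9.0), np.float64(-9.0))]
y -0.064 offset mm (upper,lower edge of cheek) []
bay [ 0.5045 -0.1813  0.129 ]
t 15.68 turn [-0.01 -0.03  0.09] then shift cm [-0.12 -0.1  16.21] | TCP [ 0.506  -0.1809  0.3421] w 0.128 gf 50.0 F [-0.4  0.1 -2.1]
```

Emit:
drive_tool(motion=[[[-0.1,-0.1,0],[0,0,0],-1],[[0,0,3],[0,0,0],-1],[[0,0,3],[0,0,0],-1],[[0,0,3],[0,0,0],-1],[[0,0,2],[0,0,0],-1],[[0,0,2],[0,0,0],-1],[[0,0,1],[0,0,0],-1],[[0,0,1],[0,0,0],-1],[[0,0,0.6],[0,0,0],-1],[[0,0,0.5],[0,0,0],-1],[[0,0,0],[0,0,0],-1],[[0,0,0],[0,0,0],-1]])

```text
time: 17.18
position: [0.5042, -0.1815, 0.1816]
tool_rot: [2.803, 1.417, 0.001]
ft_force: [-0.1, 0.9, -2.0]
grip_width: 0.124
grip_force: 50.0
```

Emit:
drive_tool(motion=[[[0,0,0.2],[0,0,0],-1],[[0,0,0],[0,0,0],-0.3],[[0,0,0],[0,0,0],-0.3],[[0,0,0],[0,0,0],-0.3],[[0,0,-2],[0,0,0],-0.3],[[0,0,-3],[0,0,0],-0.3],[[0,0,-5],[0,0,0],-0.3],[[0,0,-5],[0,0,0],-0.3],[[0,0,0],[0,0,0],-0.3],[[0,0,0],[0,0,0],-0.2]])

```text
time: 18.42
position: [0.5037, -0.1814, 0.3287]
tool_rot: [-2.804, -1.417, 0.001]
ft_force: [-0.3, -0.1, -0.9]
grip_width: 0.385
grip_force: 0.0
```

```bash
python3 - <<'E'
from h import *
snap('wrist','w8')
plan(.6236,-.135,.149,.5)
E
```

```text
t 18.48 turn [ -0.12   0.   -36.86] then shift cm [ 4.53 12.06 12.8 ] | TCP [ 0.5034 -0.1813  0.328 ] w 0.388 gf 0.0 F [-0.1  0.7  0.2]
```

Emit:
drive_tool(motion=[[[0,0,0],[0,0,-9.2],-0.2],[[0,0,0],[0,0,-9.2],-0.2],[[0,0,0],[0,0,-9.2],-0.2],[[0,0,0],[0,0,-9.3],-0.2],[[1.5,4,0],[0,0,0],-0.2],[[1.5,4,0],[0,0,0],-0.2],[[1.5,4.1,0],[0,0,0],-0.2],[[0,0,4],[0,0,0],-0.2],[[0,0,4],[0,0,0],-0.2],[[0,0,2.3],[0,0,0],-0.2],[[0,0,0],[0,0,0],-0.2],[[0,0,0],[0,0,0],-0.2]])

```text
time: 19.98
position: [0.6247, -0.1352, 0.2265]
tool_rot: [2.211, 2.232, 0.0]
ft_force: [0.6, -0.5, -0.2]
grip_width: 0.4
grip_force: 0.0
```

```bash
python3 - <<'E'
from h import *
plan(.6236,-.135,.149,.5)
w=cv2.imread('pics/w8.png')[0:400,130:530];top=snap('top','t8')[140:290,240:390,::-1]
cv2.imwrite('pics/c8.png',np.hstack([cv2.resize(w,(390,390)),cv2.resize(top,(390,390),interpolation=2)]))
E
```

```text
t 19.98 turn [ 0.01 -0.01  0.04] then shift cm [ 0.02 -0.11  2.65] | TCP [ 0.6247 -0.1352  0.2265] w 0.4 gf 0.0 F [ 0.6 -0.5 -0.2]
```

View pics/c8.png

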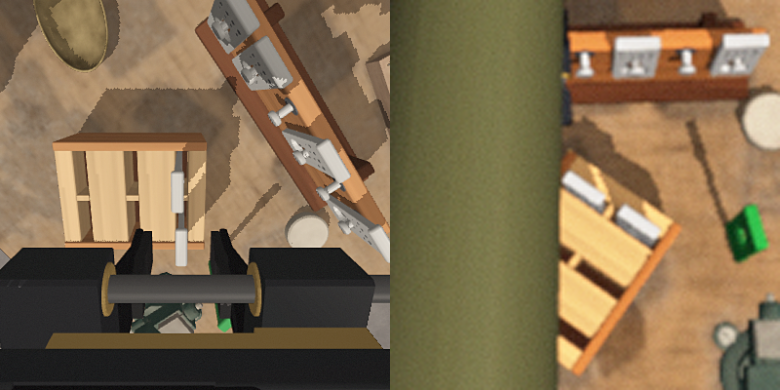

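Both long plates stand in the back row. Gripping plate 2 (middle).

Emit:
drive_tool(motion=[[[0,-0.1,1.6],[0,0,0],-0.2],[[0,0,1],[0,0,0],-0.2],[[0,0,0],[0,0,0],-0.2],[[0,0,0],[0,0,0],-1],[[0,0,0],[0,0,0],-1],[[0,0,0],[0,0,0],-1],[[0,0,0],[0,0,0],-1],[[0,0,0],[0,0,0],-1]])

```text
time: 21.02
position: [0.6236, -0.1353, 0.2005]
tool_rot: [2.211, 2.232, 0.0]
ft_force: [-0.6, 0.2, 1.8]
grip_width: 0.117
grip_force: 50.0
```

Emit:
drive_tool(motion=[[[0,0,-0.8],[0,0,0],-1],[[0,0,-0.8],[0,0,0],-1],[[0,0,-0.7],[0,0,0],-1],[[0,0,0],[0,0,0],-1],[[0,0,0],[0,0,0],-1],[[0,-1,0],[0,0,0],-1],[[0,-1,0],[0,0,0],-1],[[0,-1,0],[0,0,0],-1],[[0,-1,-2],[0,0,0],-1],[[0,0,-5],[0,0,0],-1],[[0,0,-5],[0,0,0],-1],[[0,0,0],[0,0,0],-1]])

```text
time: 22.52
position: [0.5852, -0.1354, 0.35]
tool_rot: [2.204, 2.225, 0.008]
ft_force: [0.5, 0.2, -1.9]
grip_width: 0.125
grip_force: 50.0
```

```bash
python3 - <<'E'
from h import *
ctrl.get_image('wrist')
bay('m',-1,.29,(.4425,-.171),-36.4)
E
```

```text
bay [ 0.4256 -0.1939  0.29  ]
t 22.57 turn [3.400e-01 1.000e-02 3.695e+01] then shift cm [-14.11  -9.29   0.58] | TCP [ 0.5841 -0.1355  0.3468] w 0.12 gf 50.0 F [ 0.1 -0.3 -2. ]
```

Emit:
drive_tool(motion=[[[0,0,0],[0,0,9.2],-1],[[0,0,0],[0,0,9.2],-1],[[0,0,0],[0,0,9.2],-1],[[0,0,0],[0,0,9.3],-1],[[-3.5,-2.3,0],[0,0,0],-1],[[-3.5,-2.3,0],[0,0,0],-1],[[-3.5,-2.3,0],[0,0,0],-1],[[-3.5,-2.3,0],[0,0,0],-1],[[0,0,0],[0,0,0],-1],[[0,0,0],[0,0,0],-1]])

```text
time: 23.82
position: [0.4263, -0.1934, 0.3428]
tool_rot: [-2.803, -1.417, 0.0]
ft_force: [-0.6, 0.6, -1.7]
grip_width: 0.122
grip_force: 50.0
```

```bash
sed -i 's/>128)/>125)/' rk.py; python3 - <<'E'
from rk import *
edges((.4425,-.171),-36.4,'w9')
bay('m',-1,.129,(.4425,-.171),-36.4)
E
```

```text
x offsets mm [(-83, np.float64(0.9), 32), (-63, np.float64(-0.1), 39), (-49, np.float64(0.7), 66), (-7, np.float64(-0.1), 42), (7, np.float64(-0.4), 51), (49, np.float64(-5.5), 22), (63, np.float64(-6.8), 22), (83, np.float64(-0.5), 18), (-83, np.float64(0.4), 26), (-63, np.float64(-0.2), 41), (-49, np.float64(0.9), 62), (-7, np.float64(-0.3), 45), (7, np.float64(-0.3), 57), (49, np.float64(-1.4), 30), (63, np.float64(-4.7), 18), (83, np.float64(-1.0), 24)]
y 0.064 offset mm (upper,lower edge of cheek) [(np.float64(-0.8), np.float64(-9.4)), (np.float64(-0.8), np.float64(-9.4))]
y -0.064 offset mm (upper,lower edge of cheek) [(np.float64(11.4), np.float64(0.6)), (np.float64(10.2), np.float64(0.7))]
bay [ 0.4256 -0.1939  0.129 ]
t 23.88 turn [-0.03 -0.02  0.11] then shift cm [-0.14 -0.05 16.28] | TCP [ 0.4268 -0.1931  0.3428] w 0.121 gf 50.0 F [ 0.9  0.4 -1.3]
```

Rack unmoved (offsets < 1 mm). Lowering.

Emit:
drive_tool(motion=[[[-0.1,-0.1,0],[0,0,0],-1],[[0,0,3],[0,0,0],-1],[[0,0,3],[0,0,0],-1],[[0,0,3],[0,0,0],-1],[[0,0,2],[0,0,0],-1],[[0,0,2],[0,0,0],-1],[[0,0,1],[0,0,0],-1],[[0,0,1],[0,0,0],-1],[[0,0,0.6],[0,0,0],-1],[[0,0,0.5],[0,0,0],-1],[[0,0,0],[0,0,0],-1],[[0,0,0],[0,0,0],-1]])

```text
time: 25.38
position: [0.4252, -0.1942, 0.1826]
tool_rot: [2.803, 1.417, 0.0]
ft_force: [0.4, 0.3, -1.1]
grip_width: 0.125
grip_force: 50.0
```

Emit:
drive_tool(motion=[[[0,0,0.2],[0,0,0],-1],[[0,0,0],[0,0,0],-0.3],[[0,0,0],[0,0,0],-0.3],[[0,0,0],[0,0,0],-0.3],[[0,0,-2],[0,0,0],-0.3],[[0,0,-3],[0,0,0],-0.3],[[0,0,-5],[0,0,0],-0.3],[[0,0,-5],[0,0,0],-0.3],[[0,0,0],[0,0,0],-0.3],[[0,0,0],[0,0,0],-0.2]])

```text
time: 26.62
position: [0.4248, -0.194, 0.3298]
tool_rot: [-2.803, -1.417, 0.001]
ft_force: [-0.8, -0.3, 0.2]
grip_width: 0.383
grip_force: 0.0
```

```bash
python3 - <<'E'
from h import *
snap('wrist','w10')
plan(.6232,-.088,.149,.5)
E
```

```text
t 26.68 turn [-1.200e-01 -1.000e-02 -3.686e+01] then shift cm [10.42 19.97 12.9 ] | TCP [ 0.4245 -0.1939  0.329 ] w 0.385 gf 0.0 F [-0.9  0.9  0.2]
```

Emit:
drive_tool(motion=[[[0,0,0],[0,0,-9.2],-0.2],[[0,0,0],[0,0,-9.2],-0.2],[[0,0,0],[0,0,-9.2],-0.2],[[0,0,0],[0,0,-9.3],-0.2],[[2.6,5,0],[0,0,0],-0.2],[[2.6,5,0],[0,0,0],-0.2],[[2.6,5,0],[0,0,0],-0.2],[[2.6,4.9,0],[0,0,0],-0.2],[[0,0,4],[0,0,0],-0.2],[[0,0,4],[0,0,0],-0.2],[[0,0,2.4],[0,0,0],-0.2],[[0,0,0],[0,0,0],-0.2]])

```text
time: 28.18
position: [0.6209, -0.0881, 0.2222]
tool_rot: [-2.206, -2.228, 0.007]
ft_force: [-0.1, 0.1, 1.1]
grip_width: 0.399
grip_force: 0.0
```

```bash
python3 - <<'E'
from h import *
ctrl.get_image('top');plan(.6232,-.088,.149,.5)
E
```

```text
t 28.23 turn [-0.21 -0.05  0.05] then shift cm [0.01 0.11 2.44] | TCP [ 0.6221 -0.0881  0.2244] w 0.401 gf 0.0 F [ 0.3 -1.1  0. ]
```

Emit:
drive_tool(motion=[[[0,0,1.5],[0,0,0],-0.2],[[0,0,1],[0,0,0],-0.2],[[0,0,0],[0,0,0],-0.2],[[0,0,0],[0,0,0],-1],[[0,0,0],[0,0,0],-1],[[0,0,0],[0,0,0],-1],[[0,0,0],[0,0,0],-1],[[0,0,0],[0,0,0],-1]])

```text
time: 29.22
position: [0.6231, -0.0882, 0.2016]
tool_rot: [2.211, 2.232, -0.0]
ft_force: [-0.8, -0.6, 2.3]
grip_width: 0.118
grip_force: 54.4
```

Emit:
drive_tool(motion=[[[0,0,-0.8],[0,0,0],-1],[[0,0,-0.8],[0,0,0],-1],[[0,0,-0.7],[0,0,0],-1],[[0,0,0],[0,0,0],-1],[[0,0,0],[0,0,0],-1],[[0,-1,0],[0,0,0],-1],[[0,-1,0],[0,0,0],-1],[[0,-1,0],[0,0,0],-1],[[0,-1,-2],[0,0,0],-1],[[0,0,-5],[0,0,0],-1],[[0,0,-5],[0,0,0],-1],[[0,0,0],[0,0,0],-1]])

```text
time: 30.72
position: [0.5847, -0.0882, 0.351]
tool_rot: [2.204, 2.225, 0.009]
ft_force: [1.3, 0.2, -2.1]
grip_width: 0.119
grip_force: 54.2
```

```bash
python3 - <<'E'
from h import *
ctrl.get_image('wrist');ctrl.get_image('wrist')
bay('m',1,.29,(.4425,-.171),-36.4)
E
```

```text
bay [ 0.4594 -0.1481  0.29  ]
t 30.82 turn [1.200e-01 2.000e-02 3.694e+01] then shift cm [-12.12  -6.4    0.45] | TCP [ 0.5828 -0.0885  0.3455] w 0.123 gf 54.2 F [-1.1  0.6 -2.4]
```

Emit:
drive_tool(motion=[[[0,0,0],[0,0,9.2],-1],[[0,0,0],[0,0,9.2],-1],[[0,0,0],[0,0,9.2],-1],[[0,0,0],[0,0,9.3],-1],[[-3,-1.6,0],[0,0,0],-1],[[-3,-1.6,0],[0,0,0],-1],[[-3,-1.6,0],[0,0,0],-1],[[-3.1,-1.6,0],[0,0,0],-1],[[0,0,0],[0,0,0],-1],[[0,0,0],[0,0,0],-1]])

```text
time: 32.08
position: [0.4596, -0.1476, 0.3435]
tool_rot: [-2.803, -1.417, 0.001]
ft_force: [-0.1, 1.1, -3.4]
grip_width: 0.121
grip_force: 54.2
```

```bash
python3 - <<'E'
from rk import *
edges((.4425,-.171),-36.4,'w11')
bay('m',1,.129,(.4425,-.171),-36.4)
E
```

```text
x offsets mm [(-83, np.float64(0.6), 35), (-63, np.float64(-0.5), 38), (-49, np.float64(-0.1), 54), (-7, np.float64(0.1), 42), (7, np.float64(-0.6), 49), (49, np.float64(-1.5), 29), (63, np.float64(1.1), 19), (83, np.float64(-1.1), 32), (-83, np.float64(1.4), 29), (-63, np.float64(-0.5), 37), (-49, np.float64(0.2), 65), (-7, np.float64(-0.0), 37), (7, np.float64(-0.4), 39), (49, np.float64(-0.6), 34), (63, np.float64(-5.6), 30), (83, np.float64(-0.7), 25)]
y 0.064 offset mm (upper,lower edge of cheek) [(np.float64(9.2), np.float64(-8.9)), (np.float64(9.3), np.float64(-8.8))]
y -0.064 offset mm (upper,lower edge of cheek) []
bay [ 0.4594 -0.1481  0.129 ]
t 32.12 turn [-0.06 -0.02  0.1 ] then shift cm [-1.000e-01 -1.000e-02  1.636e+01] | TCP [ 0.46   -0.1473  0.3436] w 0.115 gf 54.2 F [-0.2  1.4 -1.6]
```

Emit:
drive_tool(motion=[[[-0.1,0,0],[0,0,0],-1],[[0,0,3],[0,0,0],-1],[[0,0,3],[0,0,0],-1],[[0,0,3],[0,0,0],-1],[[0,0,2],[0,0,0],-1],[[0,0,2],[0,0,0],-1],[[0,0,1],[0,0,0],-1],[[0,0,1],[0,0,0],-1],[[0,0,0.6],[0,0,0],-1],[[0,0,0.5],[0,0,0],-1],[[0,0,0],[0,0,0],-1],[[0,0,0],[0,0,0],-1]])

```text
time: 33.62
position: [0.4594, -0.149, 0.1836]
tool_rot: [2.803, 1.417, 0.001]
ft_force: [0.1, -0.1, -1.7]
grip_width: 0.119
grip_force: 54.2
```

Emit:
drive_tool(motion=[[[0,0,0.2],[0,0,0],-1],[[0,0,0],[0,0,0],-0.3],[[0,0,0],[0,0,0],-0.3],[[0,0,0],[0,0,0],-0.3],[[0,0,-2],[0,0,0],-0.3],[[0,0,-3],[0,0,0],-0.3],[[0,0,-5],[0,0,0],-0.3],[[0,0,-5],[0,0,0],-0.3],[[0,0,0],[0,0,0],-0.3],[[0,0,0],[0,0,0],-0.2]])

```text
time: 34.88
position: [0.4589, -0.1489, 0.3307]
tool_rot: [-2.803, -1.417, 0.001]
ft_force: [-1.0, 1.1, -0.1]
grip_width: 0.381
grip_force: 0.0
```

```bash
python3 - <<'E'
from h import *
snap('wrist','w12')
plan(.6243,-.229,.149,.5)
E
```

```text
t 34.92 turn [ -0.12   0.   -36.86] then shift cm [-8.17 16.5  13.  ] | TCP [ 0.4586 -0.1488  0.33  ] w 0.392 gf 0.0 F [ 1.2 -0.1 -0.2]
```

View pics/w12.png

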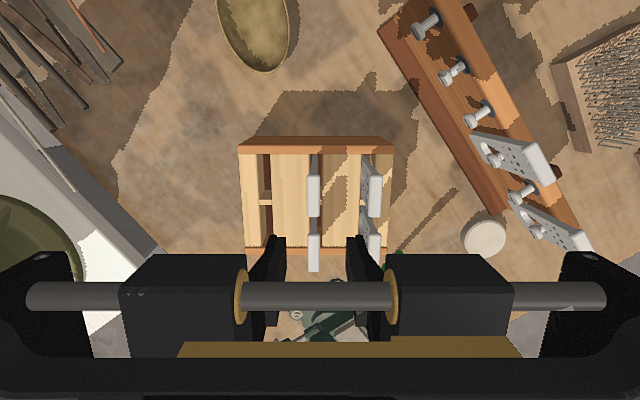

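Four plates stand in their rows. Now plate 4 (short, y≈-0.229).

Emit:
drive_tool(motion=[[[0,0,0],[0,0,-9.2],-0.2],[[0,0,0],[0,0,-9.2],-0.2],[[0,0,0],[0,0,-9.2],-0.2],[[0,0,0],[0,0,-9.3],-0.2],[[-2,4.1,0],[0,0,0],-0.2],[[-2,4.1,0],[0,0,0],-0.2],[[-2,4.1,0],[0,0,0],-0.2],[[-2.1,4.2,0],[0,0,0],-0.2],[[0,0,4],[0,0,0],-0.2],[[0,0,4],[0,0,0],-0.2],[[0,0,2.5],[0,0,0],-0.2],[[0,0,0],[0,0,0],-0.2]])

```text
time: 36.42
position: [0.6228, -0.2277, 0.2218]
tool_rot: [-2.205, -2.227, 0.005]
ft_force: [-0.3, -0.8, -0.1]
grip_width: 0.402
grip_force: 0.0
```

```bash
python3 - <<'E'
from h import *
ctrl.get_image('top');plan(.6243,-.229,.149,.5)
E
```

```text
t 36.48 turn [-0.21 -0.09  0.05] then shift cm [-0.09  0.03  2.42] | TCP [ 0.624  -0.2281  0.2242] w 0.401 gf 0.0 F [-0.7  0.1 -0.1]
```

Emit:
drive_tool(motion=[[[-0.1,0,1.5],[0,0,0],-0.2],[[0,0,1],[0,0,0],-0.2],[[0,0,0],[0,0,0],-0.2],[[0,0,0],[0,0,0],-1],[[0,0,0],[0,0,0],-1],[[0,0,0],[0,0,0],-1],[[0,0,0],[0,0,0],-1],[[0,0,0],[0,0,0],-1]])

```text
time: 37.48
position: [0.6252, -0.2294, 0.2016]
tool_rot: [2.21, 2.231, 0.0]
ft_force: [-0.6, -0.1, 1.4]
grip_width: 0.122
grip_force: 50.2
```

Emit:
drive_tool(motion=[[[0,0,-0.8],[0,0,0],-1],[[0,0,-0.8],[0,0,0],-1],[[0,0,-0.7],[0,0,0],-1],[[0,0,0],[0,0,0],-1],[[0,0,0],[0,0,0],-1],[[0,-1,0],[0,0,0],-1],[[0,-1,0],[0,0,0],-1],[[0,-1,0],[0,0,0],-1],[[0,-1,-2],[0,0,0],-1],[[0,0,-4],[0,0,0],-1],[[0,0,-4],[0,0,0],-1],[[0,0,0],[0,0,0],-1]])

```text
time: 38.98
position: [0.5863, -0.23, 0.3304]
tool_rot: [2.205, 2.225, 0.005]
ft_force: [0.2, 1.1, -2.4]
grip_width: 0.119
grip_force: 50.6
```

```bash
python3 - <<'E'
from h import *
ctrl.get_image('wrist');ctrl.get_image('wrist')
bay('f',-1,.28,(.4425,-.171),-36.4)
E
```

```text
bay [ 0.3805 -0.1607  0.28  ]
t 39.08 turn [1.000e-01 3.000e-02 3.694e+01] then shift cm [ -6.56 -20.54  -0.56] | TCP [ 0.5848 -0.2298  0.3254] w 0.123 gf 50.5 F [ 0.5  0.5 -1.4]
```

Emit:
drive_tool(motion=[[[0,0,0],[0,0,9.2],-1],[[0,0,0],[0,0,9.2],-1],[[0,0,0],[0,0,9.2],-1],[[0,0,0],[0,0,9.3],-1],[[-1.6,-5.1,0],[0,0,0],-1],[[-1.6,-5.1,0],[0,0,0],-1],[[-1.7,-5.1,0],[0,0,0],-1],[[-1.7,-5.2,0],[0,0,0],-1],[[0,0,0],[0,0,0],-1],[[0,0,0],[0,0,0],-1]])

```text
time: 40.33
position: [0.3806, -0.1614, 0.3239]
tool_rot: [2.804, 1.417, -0.0]
ft_force: [0.3, -0.6, -1.4]
grip_width: 0.121
grip_force: 51.2
```

```bash
python3 - <<'E'
from rk import *
edges((.4425,-.171),-36.4,'w13')
bay('f',-1,.13,(.4425,-.171),-36.4)
print(ctrl.get_state()['joint_positions'].round(2))
E
```

```text
x offsets mm [(-83, np.float64(0.8), 28), (-63, np.float64(-0.2), 51), (-49, np.float64(-0.3), 54), (-7, np.float64(-6.4), 21), (7, np.float64(-4.4), 16), (49, np.float64(-1.6), 34), (63, np.float64(7.4), 15), (83, np.float64(2.3), 37), (-83, np.float64(0.3), 31), (-63, np.float64(-0.4), 51), (-49, np.float64(-0.2), 61), (-7, np.float64(-0.4), 31), (7, np.float64(-1.2), 14), (49, np.float64(-1.5), 32), (63, np.float64(0.8), 27), (83, np.float64(2.2), 30)]
y 0.064 offset mm (upper,lower edge of cheek) [(np.float64(-0.9), np.float64(-9.0)), (np.float64(-0.8), np.float64(-9.0))]
y -0.064 offset mm (upper,lower edge of cheek) [(np.float64(11.3), np.float64(1.0)), (np.float64(11.3), np.float64(1.1))]
bay [ 0.3805 -0.1607  0.13  ]
t 40.38 turn [-0.01 -0.01  0.05] then shift cm [ 0.02 -0.09 14.29] | TCP [ 0.3811 -0.1614  0.3239] w 0.118 gf 51.2 F [ 0.1  0.1 -1.5]
[ 0.69 -0.2  -0.31  1.93 -0.06  1.4  -0.23]
```

Rack unmoved; reach is fine here. Lowering in two stages because it is near the inner reach limit.

Emit:
drive_tool(motion=[[[0,0,2.5],[0,0,0],-1],[[0,0,2.5],[0,0,0],-1],[[0,0,2.5],[0,0,0],-1],[[0,0,2],[0,0,0],-1],[[0,0,0],[0,0,0],-1],[[0,0,0],[0,0,0],-1]])

```text
time: 41.12
position: [0.3816, -0.1615, 0.2297]
tool_rot: [2.803, 1.418, 0.001]
ft_force: [0.1, -0.1, -0.7]
grip_width: 0.12
grip_force: 51.2
```

```bash
python3 - <<'E'
from h import *
bay('f',-1,.13,(.4425,-.171),-36.4)
print(ctrl.get_state()['joint_positions'].round(2))
E
```

```text
bay [ 0.3805 -0.1607  0.13  ]
t 41.12 turn [ 0.01 -0.03  0.06] then shift cm [-0.   -0.14  4.87] | TCP [ 0.3816 -0.1615  0.2297] w 0.12 gf 51.2 F [ 0.1 -0.1 -0.7]
[ 0.69 -0.13 -0.32  2.07 -0.05  1.2  -0.25]
```

Emit:
drive_tool(motion=[[[0,-0.1,1],[0,0,0],-1],[[0,0,1],[0,0,0],-1],[[0,0,1],[0,0,0],-1],[[0,0,1],[0,0,0],-1],[[0,0,0.5],[0,0,0],-1],[[0,0,0],[0,0,0],-1],[[0,0,0],[0,0,0],-1]])

```text
time: 42.0
position: [0.38, -0.1607, 0.1844]
tool_rot: [2.804, 1.417, 0.0]
ft_force: [0.7, -0.1, -1.9]
grip_width: 0.117
grip_force: 54.8
```

Emit:
drive_tool(motion=[[[0,0,0.25],[0,0,0],-1],[[0,0,0],[0,0,0],-1],[[0,0,0],[0,0,0],-0.3],[[0,0,0],[0,0,0],-0.3],[[0,0,0],[0,0,0],-0.3],[[0,0,-2],[0,0,0],-0.3],[[0,0,-3],[0,0,0],-0.3],[[0,0,-5],[0,0,0],-0.3],[[0,0,-4],[0,0,0],-0.3],[[0,0,0],[0,0,0],-0.3],[[0,0,0],[0,0,0],-0.2]])

```text
time: 43.38
position: [0.3796, -0.1607, 0.3212]
tool_rot: [-2.803, -1.417, 0.001]
ft_force: [0.7, 0.0, -0.7]
grip_width: 0.382
grip_force: 0.0
```

```bash
python3 - <<'E'
from h import *
snap('wrist','w14')
plan(.6252,-.323,.149,.5)
E
```

```text
t 43.42 turn [-1.100e-01 -1.000e-02 -3.686e+01] then shift cm [-16.46  24.44  12.06] | TCP [ 0.3794 -0.1606  0.3206] w 0.388 gf 0.0 F [ 0.1  0.4 -0.5]
```

Emit:
drive_tool(motion=[[[0,0,0],[0,0,-9.2],-0.2],[[0,0,0],[0,0,-9.2],-0.2],[[0,0,0],[0,0,-9.2],-0.2],[[0,0,0],[0,0,-9.3],-0.2],[[-3.3,4.9,0],[0,0,0],-0.2],[[-3.3,4.9,0],[0,0,0],-0.2],[[-3.3,4.9,0],[0,0,0],-0.2],[[-3.3,4.9,0],[0,0,0],-0.2],[[-3.3,4.8,0],[0,0,0],-0.2],[[0,0,5],[0,0,0],-0.2],[[0,0,4.5],[0,0,0],-0.2],[[0,0,0],[0,0,0],-0.2]])

```text
time: 44.92
position: [0.6227, -0.3222, 0.22]
tool_rot: [-2.202, -2.224, 0.006]
ft_force: [-0.4, 0.1, 0.8]
grip_width: 0.403
grip_force: 0.0
```

```bash
python3 - <<'E'
from h import *
ctrl.get_image('wrist');ctrl.get_image('wrist');plan(.6252,-.323,.149,.5)
w=cv2.imread('pics/w14.png')[0:400,130:530];top=snap('top','t14')[140:290,240:390,::-1]
cv2.imwrite('pics/c14.png',np.hstack([cv2.resize(w,(390,390)),cv2.resize(top,(390,390),interpolation=2)]))
E
```

```text
t 45.02 turn [-0.04 -0.02  0.05] then shift cm [ 0.03 -0.02  2.68] | TCP [ 0.6254 -0.3233  0.2268] w 0.401 gf 0.0 F [-0.1 -0.2  0.8]
```

View pics/c14.png

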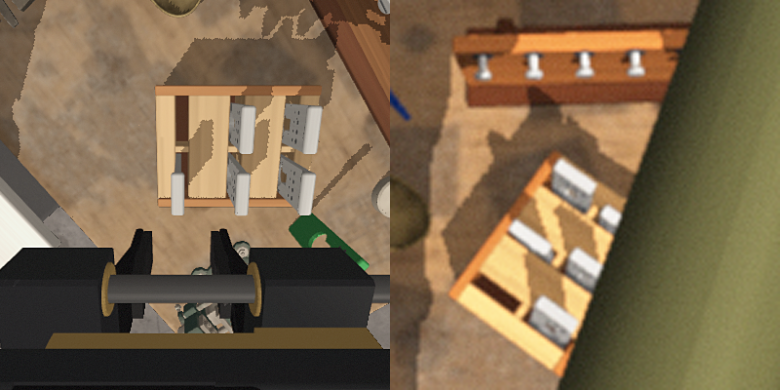

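Five plates stand properly; only the front left bay is free. Gripping the last one (plate 6).

Emit:
drive_tool(motion=[[[0,0,1.6],[0,0,0],-0.2],[[0,0,1],[0,0,0],-0.2],[[0,0,0],[0,0,0],-0.2],[[0,0,0],[0,0,0],-1],[[0,0,0],[0,0,0],-1],[[0,0,0],[0,0,0],-1],[[0,0,0],[0,0,0],-1],[[0,0,0],[0,0,0],-1]])

```text
time: 46.08
position: [0.6256, -0.3235, 0.2011]
tool_rot: [2.211, 2.231, 0.0]
ft_force: [0.7, 0.1, 1.3]
grip_width: 0.12
grip_force: 50.0
```

Emit:
drive_tool(motion=[[[0,0,-0.8],[0,0,0],-1],[[0,0,-0.8],[0,0,0],-1],[[0,0,-0.7],[0,0,0],-1],[[0,0,0],[0,0,0],-1],[[0,0,0],[0,0,0],-1],[[0,-1,0],[0,0,0],-1],[[0,-1,0],[0,0,0],-1],[[0,-1,0],[0,0,0],-1],[[0,-1,-2],[0,0,0],-1],[[0,0,-4],[0,0,0],-1],[[0,0,-4],[0,0,0],-1],[[0,0,0],[0,0,0],-1]])

```text
time: 47.58
position: [0.5867, -0.3245, 0.3303]
tool_rot: [2.204, 2.225, 0.004]
ft_force: [0.0, -0.2, -1.3]
grip_width: 0.123
grip_force: 49.9
```

```bash
python3 - <<'E'
from h import *
ctrl.get_image('wrist');ctrl.get_image('wrist')
bay('f',1,.28,(.4425,-.171),-36.4)
E
```

```text
bay [ 0.4143 -0.1148  0.28  ]
t 47.67 turn [1.000e-01 3.000e-02 3.693e+01] then shift cm [  6.68 -26.16  -0.6 ] | TCP [ 0.5852 -0.3239  0.325 ] w 0.121 gf 49.9 F [-0.1 -0.1 -1.1]
```

Emit:
drive_tool(motion=[[[0,0,0],[0,0,9.2],-1],[[0,0,0],[0,0,9.2],-1],[[0,0,0],[0,0,9.2],-1],[[0,0,0],[0,0,9.3],-1],[[1.3,-5.2,0],[0,0,0],-1],[[1.3,-5.2,0],[0,0,0],-1],[[1.3,-5.2,0],[0,0,0],-1],[[1.4,-5.2,0],[0,0,0],-1],[[1.4,-5.3,0],[0,0,0],-1],[[0,0,0],[0,0,0],-1],[[0,0,0],[0,0,0],-1],[[0,0,0],[0,0,0],-1]])

```text
time: 49.18
position: [0.4152, -0.1161, 0.3233]
tool_rot: [-2.804, -1.415, 0.001]
ft_force: [-0.4, 0.1, -1.0]
grip_width: 0.122
grip_force: 55.2
```

```bash
python3 - <<'E'
from rk import *
edges((.4425,-.171),-36.4,'w15')
bay('f',1,.13,(.4425,-.171),-36.4)
E
```

```text
x offsets mm [(-83, np.float64(-8.2), 28), (-63, np.float64(5.3), 64), (-49, np.float64(-8.7), 64), (-7, np.float64(-1.4), 31), (7, np.float64(-1.8), 28), (49, np.float64(-5.0), 38), (63, np.float64(-8.5), 2), (83, np.float64(5.0), 29), (-83, np.float64(-9.0), 33), (-63, np.float64(5.2), 53), (-49, np.float64(-8.8), 53), (-7, np.float64(-1.6), 42), (7, np.float64(-0.6), 28), (49, np.float64(0.1), 17), (63, np.float64(1.0), 28), (83, np.float64(4.5), 29)]
y 0.064 offset mm (upper,lower edge of cheek) [(np.float64(11.4), np.float64(3.3)), (np.float64(11.3), np.float64(3.3))]
y -0.064 offset mm (upper,lower edge of cheek) []
bay [ 0.4143 -0.1148  0.13  ]
t 49.23 turn [-0.06  0.   -0.04] then shift cm [ 0.04 -0.15 14.23] | TCP [ 0.4153 -0.116   0.3233] w 0.119 gf 55.2 F [ 0.   0.7 -2.1]
```

The rack has been knocked; looking.

View pics/w15.png

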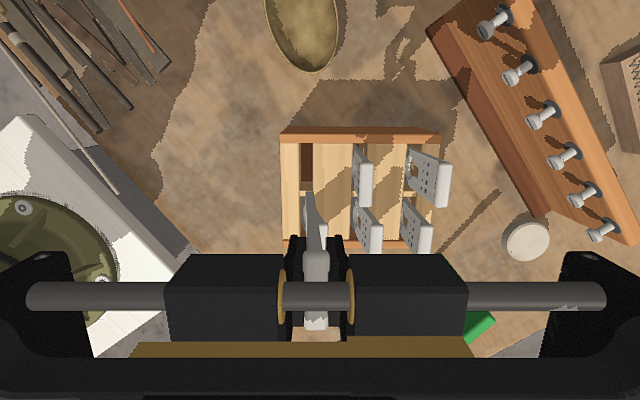

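The rack, with all plates still standing, has shifted a little; the free front-left groove is at cols ~300-313, rows 143-190; cheek at row ~138. Measuring the shift.

```bash
python3 - <<'E'
from h import *
st=ctrl.get_state();im=cv2.imread('pics/w15.png');g=cv2.GaussianBlur(im,(3,3),0)[...,1].astype(int);h=cv2.cvtColor(im,cv2.COLOR_BGR2HSV).astype(int)
for r in(150,165,180):
    d=np.diff(g[r,270:330]);print(r,[(270+i+.5,int(d[i])) for i in range(1,58) if abs(d[i])>14 and abs(d[i])>=max(abs(d[i-1]),abs(d[i+1]))])
for c in(290,305,330,345,385,400,425):
    m=np.where(h[120:160,c,1]>125)[0]+120;print(c,m.min(),m.max())
P=rackpts(-36.4,(.4425,-.171))
for x in(-.083,-.063,-.049):print(x,[pix('wrist',P(x,y,.085),st).round(1) for y in(.045,.015)])
print('cheek',[pix('wrist',P(x,y,.088),st).round(1) for x in(-.06,.06) for y in(.064,.056)])
E
```

```text
150 [(279.5, 32), (298.5, -37), (312.5, 63)]
165 [(280.5, 27), (298.5, -40), (312.5, 65)]
180 [(280.5, 32), (298.5, -41), (312.5, 62)]
290 127 142
305 127 159
330 126 142
345 127 142
385 127 143
400 127 142
425 130 143
-0.083 [array([288.3, 163.8]), array([289. , 191.4])]
-0.063 [array([307.4, 163.8]), array([307.6, 191.4])]
-0.049 [array([320.8, 163.8]), array([320.7, 191.4])]
cheek [array([310.1, 145.9]), array([310.2, 153.8]), array([428.2, 145.9]), array([427.3, 153.7])]
```

```bash
python3 - <<'E'
from h import *
bay('f',1,.275,(.4425,-.156),-36.4)
E
```

```text
bay [ 0.4143 -0.0998  0.275 ]
t 49.23 turn [-0.06  0.   -0.04] then shift cm [ 1.25 -1.04 -0.27] | TCP [ 0.4153 -0.116   0.3233] w 0.119 gf 55.2 F [ 0.   0.7 -2.1]
```

Emit:
drive_tool(motion=[[[1.2,-1.0,0],[0,0,0],-1],[[0,0,0],[0,0,0],-1],[[0,0,0],[0,0,0],-1],[[0,0,0],[0,0,0],-1]])

```text
time: 49.72
position: [0.4141, -0.0998, 0.3238]
tool_rot: [2.804, 1.417, -0.0]
ft_force: [-0.2, -1.0, -1.7]
grip_width: 0.117
grip_force: 55.2
```

```bash
python3 - <<'E'
from rk import *
edges((.4425,-.156),-36.4,'w16')
bay('f',1,.13,(.4425,-.156),-36.4)
im=cv2.imread('pics/w16.png');h=cv2.cvtColor(im,cv2.COLOR_BGR2HSV)
# held plate: lower end near rows 185-230, low-sat pixels
for r in(195,205,215,225):
    c=np.where(h[r,290:345,1]<45)[0]+290;print(r,(c.min(),c.max()) if len(c) else None)
E
```

```text
x offsets mm [(-83, np.float64(0.7), 27), (-63, np.float64(-0.4), 57), (-49, np.float64(-0.7), 54), (-7, np.float64(-1.8), 21), (7, np.float64(-5.3), 12), (49, np.float64(1.0), 36), (63, np.float64(-8.8), 12), (83, np.float64(1.7), 25), (-83, np.float64(0.2), 34), (-63, np.float64(-0.5), 57), (-49, np.float64(-0.6), 63), (-7, np.float64(-0.9), 19), (7, np.float64(-2.0), 28), (49, np.float64(-1.2), 45), (63, np.float64(-0.2), 16), (83, np.float64(2.3), 21)]
y 0.064 offset mm (upper,lower edge of cheek) [(np.float64(9.7), np.float64(-8.4)), (np.float64(9.7), np.float64(-9.4))]
y -0.064 offset mm (upper,lower edge of cheek) []
bay [ 0.4143 -0.0998  0.13  ]
t 49.77 turn [0.01 0.01 0.02] then shift cm [1.000e-02 3.000e-02 1.427e+01] | TCP [ 0.4141 -0.0997  0.3237] w 0.118 gf 55.2 F [-0.5  0.4 -1.1]
195 (np.int64(306), np.int64(313))
205 (np.int64(306), np.int64(314))
215 (np.int64(306), np.int64(322))
225 (np.int64(306), np.int64(328))
```

Aligned with the shifted rack within 1 mm. Lowering.

Emit:
drive_tool(motion=[[[0,0,2.5],[0,0,0],-1],[[0,0,2.5],[0,0,0],-1],[[0,0,2.5],[0,0,0],-1],[[0,0,2],[0,0,0],-1],[[0,0,1],[0,0,0],-1],[[0,0,1],[0,0,0],-1],[[0,0,1],[0,0,0],-1],[[0,0,1],[0,0,0],-1],[[0,0,0.5],[0,0,0],-1],[[0,0,0],[0,0,0],-1],[[0,0,0],[0,0,0],-1]])

```text
time: 51.15
position: [0.4146, -0.0999, 0.1837]
tool_rot: [2.803, 1.417, 0.001]
ft_force: [2.6, -2.3, 1.2]
grip_width: 0.125
grip_force: 48.8
```

Emit:
drive_tool(motion=[[[0,0.1,0.15],[0,0,0],-1],[[0,0,0.1],[0,0,0],-1],[[0,0,0],[0,0,0],-1],[[0,0,0],[0,0,0],-1]])

```text
time: 51.65
position: [0.4148, -0.1001, 0.1811]
tool_rot: [-2.804, -1.418, 0.0]
ft_force: [3.4, -1.6, -0.6]
grip_width: 0.127
grip_force: 48.9
```

Emit:
drive_tool(motion=[[[0,0,0],[0,0,0],-0.3],[[0,0,0],[0,0,0],-0.3],[[0,0,0],[0,0,0],-0.3],[[0,0,0],[0,0,0],-0.3],[[0,0,-2],[0,0,0],-0.3],[[0,0,-3],[0,0,0],-0.3],[[0,0,-5],[0,0,0],-0.3],[[0,0,-4],[0,0,0],-0.3],[[0,0,0],[0,0,0],-0.3],[[-6,0,0],[0,0,0],-0.3],[[-6,0,0],[0,0,0],-0.3],[[0,0,0],[0,0,0],-0.3]])

```text
time: 53.15
position: [0.3407, -0.1999, 0.3201]
tool_rot: [-2.808, -1.405, 0.002]
ft_force: [0.2, 0.6, -0.5]
grip_width: 0.349
grip_force: 0.0
```

```bash
python3 - <<'E'
from h import *
w=snap('wrist','w17')[0:260,120:520,::-1];s=snap('scene','s17')[110:290,240:440,::-1];plan(.4,-.2,.3,-36.4)
cv2.imwrite('pics/c17.png',np.hstack([cv2.resize(w,(400,360)),cv2.resize(s,(400,360),interpolation=2)]))
E
```

```text
t 53.25 turn [-0.08 -0.03 -0.04] then shift cm [ 3.09  4.76 -3.06] | TCP [ 0.3433 -0.1966  0.3204] w 0.35 gf 0.0 F [ 0.2 -0.3 -0.6]
```

View pics/c17.png

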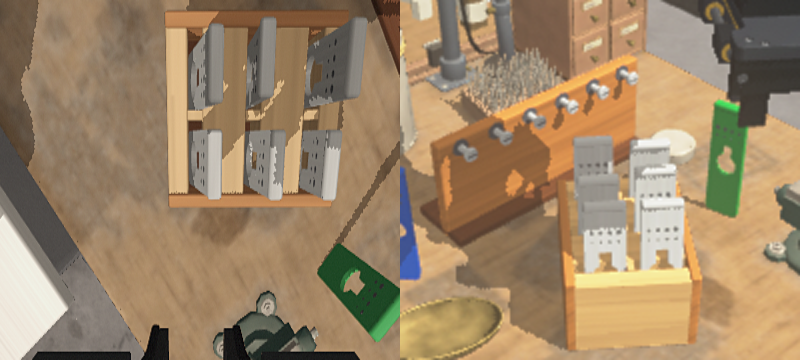

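All six plates stand in their rows, the rail is empty, and the pan and tin are untouched. Handing in.

```bash
python3 -c "
from bench import ctrl
print(ctrl.close_job())"
```

```text
the job is handed in; nothing more can be done
None
```

All six plates stand head up in the rows for their lengths, and I handed the job in at about 53 s; no verdict was returned. The rack was knocked about 15 mm aside before the last placement, and I realigned to it.

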